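# Charge the mill jar from a drop cup

## Task

Two grinding balls wait in the metal drop cup. Lift the cup by its handle, keeping it upright, and hang it in the mouth of the open mill jar so that its wide flange rests flat on the rim, with the balls still in it. Then press its release tab all the way down so that both balls drop into the jar, and let the tab come back up; leave the cup on the jar, and the jar standing where it is.

Things in the scene. Friction and masses are not known exactly. Their poses are not given: they have to be found in the camera images.
- drop_cup: Aluminium cup, 0.35 kg: tube (46 mm) through a flat flange (132 mm wide, underside 38 above origin). Origin: tube axis, underside of its feet; z up. Wooden handle bar along its x over the centre: 74 long, 12 wide, 12 high, centre 82 above origin, 30 free below it. Below the flange all lies within 37 of the axis; flap opens to 45 below origin. Seated on the open jar its origin is 80 mm above the jar's.
- cup_tab (a joint): Release tab at the +x end of the cup's handle: dark pad 18 x 24 mm, centre at x = +47, y = 0, top 98 mm above the cup's origin (10 above the handle). 0 = up, flap shut; 0.009 m = fully down, flap open. It slides straight down the cup's z and swings the flap by a linkage; a spring brings both back when let go. 4.5 N to start, 7.5 N fully down.
- mill_jar: The open porcelain mill jar: white, straight-walled, 114 mm outside, 118 mm high, mouth 96 mm across, inner floor at 10 mm, 1.2 kg, loose. Origin: centre of its underside, z up. A like jar closed with a lid, steel bar and black knob (160 mm high) stands near it and is not meant; the two may change places.
- ball_0: White ceramic grinding ball, 18 mm across, 12 g; origin at its centre. At the start it lies on the flap inside the drop cup's tube, about 14 mm above the cup's origin.
- ball_1: The second grinding ball, just like the first and beside it.

How it is judged (in metres and radians):
On the way, in this order (a step that is already met when the one before it is completed fails the run):
1. the cup hangs in the open jar's mouth, flange flat on the rim, tab up, both balls still in it (horizontal distance between drop_cup and mill_jar below 0.02 m and z of drop_cup in the frame of mill_jar between 0.074 and 0.088 m and angle between drop_cup's own z axis and vertical below 0.17 rad and value of joint cup_tab below 0.002 m and distance between each of ball_0, ball_1 and drop_cup below 0.03 m and z of ball_0 in the frame of drop_cup between 0.008 and 0.04 m and z of ball_1 in the frame of drop_cup between 0.008 and 0.04 m), for 0.2 s.
2. the release tab is pressed down (value of joint cup_tab above 0.006 m), for 0.05 s.
At the end, for the whole second after the job is handed in: Both balls lie at rest on the floor of the open jar; the cup sits on it, flange flat on the rim (within 20 mm of the jar's axis, upright within 10 degrees), tab up and flap shut; the jar stands upright within 40 mm of where it stood (horizontal distance between drop_cup and mill_jar below 0.02 m and z of drop_cup in the frame of mill_jar between 0.074 and 0.088 m and angle between drop_cup's own z axis and vertical below 0.17 rad and value of joint cup_tab below 0.002 m and horizontal distance between each of ball_0, ball_1 and mill_jar below 0.048 m and z of ball_0 in the frame of mill_jar between 0.01 and 0.045 m and linear speed of each of ball_0, ball_1 below 0.05 m/s and z of ball_1 in the frame of mill_jar between 0.01 and 0.045 m and angle between mill_jar's own z axis and vertical below 0.1 rad and distance of mill_jar from where it was at the start of the episode below 0.04 m and linear speed of drop_cup below 0.02 m/s); the robot touches nothing.
It fails at once if the cup is tipped over 30 degrees (angle between drop_cup's own z axis and vertical above 0.52 rad).
It also fails if it takes over 56 s, if anything falls off the work surface, if the arm or the gripper's body presses on something with over 40 N, if the wrist force passes 120 N, or if a joint passes its speed limit or range.

## Robot

A 6-joint arm with a two-finger parallel gripper is mounted at the origin on a cart in front of the work surface, level with it; the furniture and walls round the work are solid. World frame = base frame: x ahead of the robot, y to its left, z up, the work surface at z = 0. Lengths are in mm, angles in rad, forces in N, time in s.
With the tool pointing down it reaches from about 325 to 775 mm from the base axis. Payload 5.5 kg.
Tool frame: the origin (TCP) lies between the finger pads; the fingertips stand env.tcp_to_tips ahead of it and the grasp point (between the pads) lies 5 mm behind it (env.tcp_to_tips is the distance from the TCP to the fingertips, in mm); z points along the fingers, x is the direction in which the jaws open and shut, and the axes are right-handed (so a half turn about z gives the same grasp; the last joint's range is limited). The gripper opens to 88 mm and grips with 3 to 60 N. Pads are 20 mm wide; open, the fingers measure 115 mm over their backs; the gripper's body (75 mm by 178 mm) begins 61 mm behind the grasp point.
Start: joints at [-1.321, 0.091, 1.231, -0, 1.82, -0.057], TCP at [181.205, -571.997, 236.631] pointing down, gripper open.
Joint ranges: [-2.87, 2.87], [-0.86, 2.18], [0.17, 2.46], [-1.51, 4.65], [0.06, 2.69], [-2.65, 2.65]. Speed limits (rad/s): [2.57, 2.57, 3.01, 3.14, 3.14, 3.14].

## Interface

Orientations are given as a unit quaternion [w, x, y, z].
In Python, from rig import env, imaging gives the robot as it stands. The module is installed in compiled form; this text tells all that it offers.
- The arm moves only by the tool carry_out, never from a script. Its argument "commands" is one flat list of numbers, 5 for each row, row after row: the closure, from 0 (fully open) to 1 (shut), then the shift along the tool's x, y, z in cm, then the turn about the tool's z in rad. A call has 1 to 20 rows; each row is the pose to reach, as a shift and turn from the pose measured when the call began, along the tool's axes at that moment; what a row does not reach only later rows make up. A row lasts 1/8 s, in which the tool goes at most 62.5 mm and 10.7 degrees, less where a joint would pass 70% of its speed; a pose out of reach is approached as far as the arm can. A call with a gripper value outside its range is refused whole. The fingers move at their own pace and stop on an object; "grip_force" is the grip in N (left out, the last holds). Time passes only in rows, so rows that repeat a pose let the fingers close. It gives the time, the measured TCP pose, the force and the opening at its end, in the units of the state.
- env.observe(): the state, without advancing time (a new reading comes with each control period).
- imaging.camera(name): name is "scene" or "top" or "wrist"; returns a dict with "color" (420x560x3 uint8, blue, green, red), "camera_matrix" (3x3 intrinsics, pixels), "world_to_cam" (4x4, takes a point from world to camera coordinates); the wrist camera has in their place "T_tool_cam" (4x4, takes a point from camera to tool coordinates, whose origin is the TCP and whose axes are the tool frame's). Camera axes: x right, y up, looking along -z (the intrinsics and any distortion apply to the point x, -y, -z); pixel columns grow to the right and rows downward; lengths in mm; the calibration is good to about 2 mm. A picture is of the moment at which its call begins: read the wrist's pose just before it. There is no depth.
- env.job_done(): hands the job in, once; it reports no verdict.
The state is a dict: "t": time; "q": joint angles; "qvel": joint speeds; "joint_efforts": joint torques, N m; "tcp_pos": TCP position; "tool_rot": TCP orientation; "force": force on the tool from outside, world axes, zero at the start; "moment": the same for the moment, N m; "gripper_width": finger opening in mm.
Only numpy, scipy, OpenCV 4.12 (cv2) and the standard library are available. Lean on these libraries where they do the work, as an engineer would, in place of code of your own. Each camera call takes 0.05 s, during which the arm holds its last target.

## Working session

There is one attempt and no reset: what is moved stays moved. The work goes in short steps, Python scripts to look and compute and a tool call to move; the robot and the scene stay as the last step left them, time stands still between calls to the robot, and variables do not carry over. Pictures are saved under pics/ and viewed, and the job is handed in when it is done.

Besides the shell and the picture viewer there is one more tool, called after "Emit:" as name(argument=value, ...) on one line, values as JSON. carry_out: Moves the arm, as the interface text tells. Its arguments: {"type":"object","properties":{"commands":{"type":"array"},"grip_force":{"type":"number"}},"required":["commands"]}

```bash
mkdir -p pics; python3 - <<'E'
from rig import env, imaging
import cv2, numpy as np
s=env.observe(); print(s, env.tcp_to_tips)
for n in ["scene","top","wrist"]:
    c=imaging.camera(n); cv2.imwrite(f"pics/{n}0.png",c["color"])
    print(n,{k:np.round(v,3).tolist() for k,v in c.items() if k!="color"})
E
```

```text
{'t': 0.0, 'q': array([-1.32068911e+00,  9.18594942e-02,  1.23190104e+00, -2.60176868e-07,
        1.81980620e+00, -5.67141036e-02]), 'qvel': array([-3.01934337e-05, -2.04339251e-04, -6.35380616e-04,  6.85442282e-04,
        1.52481285e-03,  5.55393192e-04]), 'joint_efforts': array([-7.04068789e-04, -4.46450686e+01, -4.06450653e+01,  6.97193854e-02,
        2.92723370e-02, -1.17973991e-04]), 'tcp_pos': array([ 181.13898136, -571.71154103,  235.49792621]), 'tool_rot': array([-6.27200494e-04,  8.06854573e-01, -5.90749290e-01, -7.62144876e-04]), 'force': array([ 0.00459426, -0.03863573, -0.70606164]), 'moment': array([0.0036162 , 0.01125988, 0.01365607]), 'gripper_width': 87.88848234857755} 14.0
scene {'camera_matrix': [[457.191, 0.0, 266.945], [0.0, 457.191, 207.585], [0.0, 0.0, 1.0]], 'world_to_cam': [[-0.695, -0.719, 0.006, 302.797], [0.323, -0.305, 0.896, -193.865], [-0.642, 0.625, 0.444, -807.571], [0.0, 0.0, 0.0, 1.0]]}
top {'camera_matrix': [[449.229, 0.0, 279.428], [0.0, 449.229, 203.605], [0.0, 0.0, 1.0]], 'world_to_cam': [[0.004, -0.999, 0.039, -64.304], [0.985, 0.01, 0.172, -454.628], [-0.172, 0.038, 0.984, -798.602], [0.0, 0.0, 0.0, 1.0]]}
wrist {'camera_matrix': [[351.972, 0.0, 283.534], [0.0, 351.972, 202.506], [0.0, 0.0, 1.0]], 'T_tool_cam': [[1.0, -0.001, 0.001, -0.425], [-0.0, -0.963, -0.271, -73.058], [0.001, 0.271, -0.963, -147.253], [0.0, 0.0, 0.0, 1.0]]}
```

View pics/scene0.png

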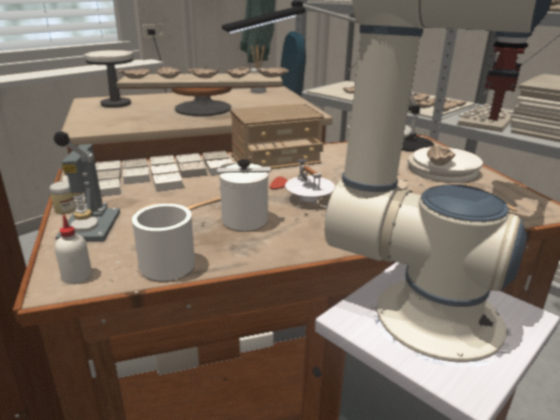

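View pics/top0.png

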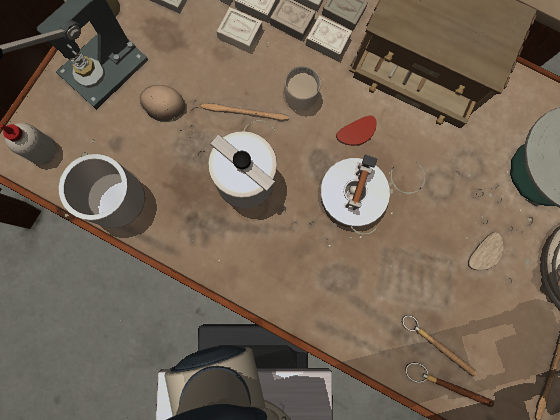

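View pics/wrist0.png

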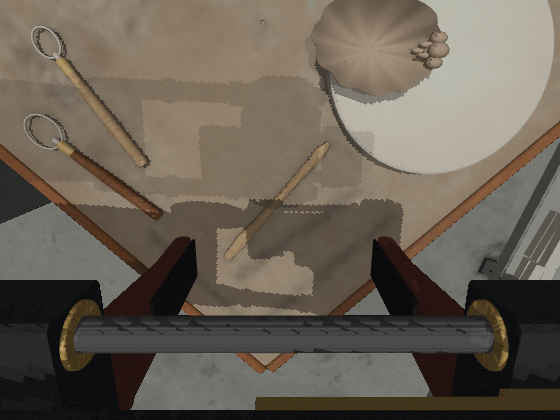

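The top view shows the cup at about (355,190), with its handle running up to the dark tab at (369,161). The open jar's rim is at about (95,187), and the lidded jar is at (242,163). I'll measure these next.

```bash
cat > h.py <<'E'
import numpy as np, cv2
from rig import env, imaging
def ray(c,px):
    K=c["camera_matrix"]; u=np.linalg.inv(K)@np.array([px[0],px[1],1.]); d=np.array([u[0],-u[1],-u[2]])
    T=np.linalg.inv(c["world_to_cam"]); return T[:3,3], T[:3,:3]@d
def onz(c,px,z):
    o,d=ray(c,px); return o+d*(z-o[2])/d[2]
def wristc(s,c):
    from scipy.spatial.transform import Rotation as R
    q=s["tool_rot"]; T=np.eye(4); T[:3,:3]=R.from_quat([q[1],q[2],q[3],q[0]]).as_matrix(); T[:3,3]=s["tcp_pos"]
    c["world_to_cam"]=np.linalg.inv(T@c["T_tool_cam"]); return c
def proj(c,p):
    q=c["world_to_cam"]@np.r_[p,1]; v=c["camera_matrix"]@np.array([q[0],-q[1],-q[2]]); return v[:2]/v[2]
E
python3 - <<'E'
from h import *
c=imaging.camera("top"); im=c["color"]
cv2.imwrite("pics/cupcrop.png",cv2.resize(im[140:240,300:410],None,fx=6,fy=6,interpolation=cv2.INTER_NEAREST)[:600,:660])
cv2.imwrite("pics/jarcrop.png",cv2.resize(im[140:240,45:160],None,fx=6,fy=6,interpolation=cv2.INTER_NEAREST)[:600])
E
```

```text
(no output)
```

View pics/cupcrop.png

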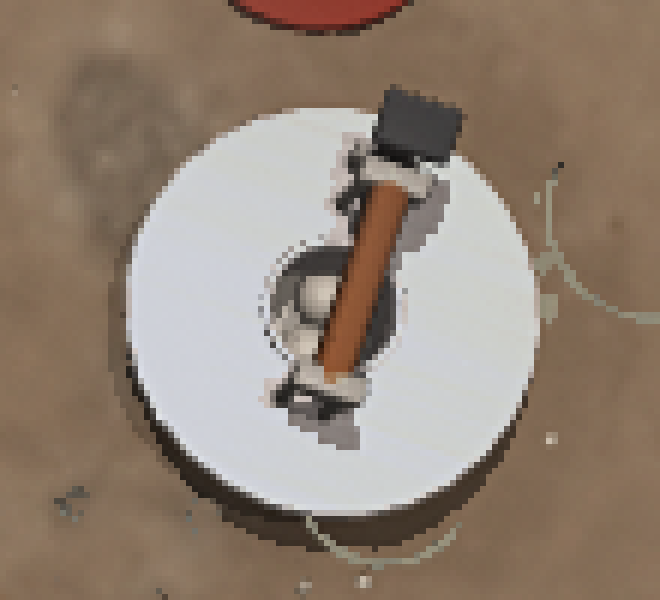

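View pics/jarcrop.png

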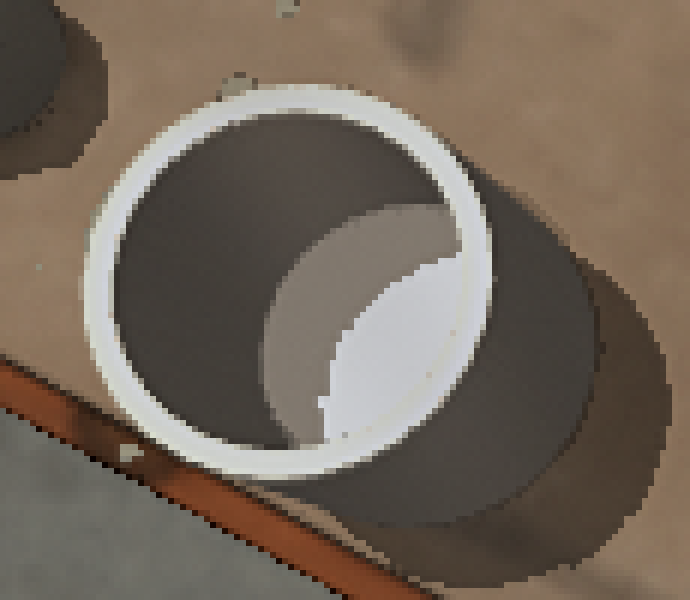

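The cup crop shows the flange, the orange handle, the dark pad and the two balls. The jar crop shows the white rim ring clearly. Next I'll fit them with masks.

```bash
python3 - <<'E'
from h import *
c=imaging.camera("top"); im=c["color"]; hsv=cv2.cvtColor(im,cv2.COLOR_BGR2HSV)
w=((hsv[...,2]>195)&(hsv[...,1]<40)).astype(np.uint8)
def blob(m,x0,y0,x1,y1):
    t=np.zeros_like(m); t[y0:y1,x0:x1]=m[y0:y1,x0:x1]
    cs,_=cv2.findContours(t,cv2.RETR_EXTERNAL,cv2.CHAIN_APPROX_NONE); return max(cs,key=cv2.contourArea)
def circ(ct,z):
    h=cv2.convexHull(ct)
    P=np.array([onz(c,p[0],z)[:2] for p in ct if abs(cv2.pointPolygonTest(h,tuple(map(float,p[0])),True))<1.5])
    A=np.c_[2*P,np.ones(len(P))]; s=np.linalg.lstsq(A,(P**2).sum(1),rcond=None)[0]
    r=np.sqrt(s[2]+s[0]**2+s[1]**2); return s[:2],r,np.std(np.hypot(*(P-s[:2]).T)-r)
print("flange",circ(blob(w,310,150,400,240),41))
print("rim",circ(blob(w,50,145,135,225),118))
print("lidjar",circ(blob(w,200,120,285,205),128))
o=((hsv[...,1]>120)&(hsv[...,0]<20)).astype(np.uint8); ct=blob(o,345,165,375,210)
P=np.array([onz(c,p[0],88)[:2] for p in ct],np.float32); r=cv2.minAreaRect(P); print("handle",r, cv2.boxPoints(r))
b=((hsv[...,2]<85)).astype(np.uint8); ct=blob(b,360,150,380,167)
P=np.array([onz(c,p[0],98)[:2] for p in ct],np.float32); r=cv2.minAreaRect(P); print("pad",r)
E
```

```text
flange (array([ 480.74045211, -203.98875673]), np.float64(63.9138210755563), np.float64(0.6668494807262441))
rim (array([468.20152712, 255.63342218]), np.float64(55.00252008977123), np.float64(0.5148235758425341))
lidjar (array([492.8416592 ,  19.26950965]), np.float64(40.35273226008959), np.float64(10.976195673544723))
handle ((479.1173095703125, -202.5360870361328), (11.730487823486328, 62.3920783996582), 71.69140625) [[ 447.658   -198.30466]
 [ 506.8917  -217.90417]
 [ 510.57663 -206.76752]
 [ 451.34293 -187.168  ]]
pad ((522.6996459960938, -217.97373962402344), (23.785409927368164, 21.1761531829834), 71.7116470336914)
```

```bash
cat >> h.py <<'E'
from scipy.spatial.transform import Rotation as R
def go(p,xdir_deg=None):
    s=env.observe(); q=s["tool_rot"]; M=R.from_quat([q[1],q[2],q[3],q[0]]).as_matrix()
    d=M.T@(np.array(p)-s["tcp_pos"])/10; a=np.degrees(np.arctan2(M[1,0],M[0,0]))
    t=0 if xdir_deg is None else -np.radians((xdir_deg-a+180)%360-180)
    print("tcp",s["tcp_pos"].round(1),"zaxis",M[:,2].round(4),"yaw",a.round(2),"q",s["q"].round(2),"shift cm",d.round(2),"turn",round(t,3),"F",s["force"].round(1),"w",round(s["gripper_width"],1),"t",s["t"])
E
python3 -c "
from h import *
go([480,-203.3,215],-108.3)"
```

```text
tcp [ 181.2 -571.9  236.1] zaxis [-2.e-04  9.e-04 -1.e+00] yaw -72.42 q [-1.32  0.09  1.23 -0.    1.82 -0.06] shift cm [-26.11 -39.62   2.13] turn 0.626 F [ 0.3  1.  -0.5] w 88.0 t 0.25
```

Emit:
carry_out(commands=[0, -3, -4.5, 0, 0.07, 0, -6, -9, 0.2, 0.14, 0, -9, -13.5, 0.5, 0.21, 0, -12, -18, 0.8, 0.28, 0, -15, -22.5, 1, 0.36, 0, -18, -27, 1.3, 0.43, 0, -21, -31.5, 1.6, 0.5, 0, -23.5, -35.5, 1.9, 0.57, 0, -25, -38, 2.1, 0.6, 0, -26.1, -39.6, 2.1, 0.626, 0, -26.1, -39.6, 2.1, 0.626, 0, -26.1, -39.6, 2.1, 0.626])

```text
t: 1.75
tcp_pos: [479.5, -204.0, 215.4]
tool_rot: [-0.0, -0.586, 0.81, 0.0]
force: [-0.7, 0.5, -0.1]
gripper_width: 88.1
```

```bash
python3 - <<'E'
from h import *
go([480,-203.3,77],-108.3)
s=env.observe(); c=wristc(s,imaging.camera("wrist")); im=c["color"].copy()
d=np.array([np.cos(np.radians(-18.3)),np.sin(np.radians(-18.3)),0]); b=np.array([480,-203.3,0])
for a,z in((-37,88),(37,88),(47,98)):
    p=proj(c,b+a*d+[0,0,z]); print(p); cv2.circle(im,tuple(int(v) for v in p),3,(255,0,255),1)
cv2.imwrite("pics/w1.png",im)
E
```

```text
tcp [ 479.5 -204.   215.4] zaxis [-5.e-04  5.e-04 -1.e+00] yaw -108.28 q [-0.47 -0.12  1.48  0.    1.79  1.42] shift cm [-0.07 -0.04 13.84] turn 0.0 F [-0.7  0.5 -0.1] w 88.1 t 1.75
[282.61941301 239.49709911]
[282.61780011 150.73944997]
[282.56148117 139.01548058]
```

View pics/w1.png

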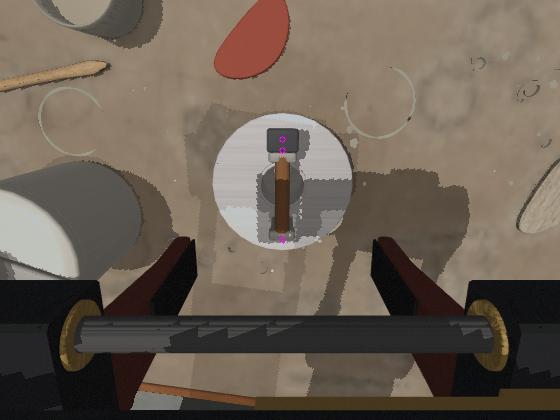

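The wrist view shows the handle centred on column 282 and the pad at (283,140). Both agree with the projected points, so I'll descend and grip.

Emit:
carry_out(commands=[0, 0, 0, 3, 0, 0, 0, 0, 6.5, 0, 0, 0, 0, 10, 0, 0, 0, 0, 12.5, 0, 0, 0, 0, 13.8, 0, 0, 0, 0, 13.8, 0, 0, 0, 0, 13.8, 0, 1, 0, 0, 13.8, 0, 1, 0, 0, 13.8, 0, 1, 0, 0, 13.8, 0, 1, 0, 0, 13.8, 0, 1, 0, 0, 13.8, 0, 1, 0, 0, 13.8, 0, 1, 0, 0, 13.8, 0], grip_force=35)

```text
t: 3.55
tcp_pos: [479.3, -204.1, 77.4]
tool_rot: [0.0, -0.586, 0.811, 0.0]
force: [-0.1, -0.1, 0.3]
gripper_width: 21.2
```

```bash
python3 - <<'E'
from h import *
go([480,-203.3,177])
c=wristc(env.observe(),imaging.camera("wrist")); cv2.imwrite("pics/w2.png",c["color"])
E
```

```text
tcp [ 479.3 -204.1   77.4] zaxis [-4.e-04  6.e-04 -1.e+00] yaw -108.31 q [-0.47 -0.09  1.7   0.    1.54  1.42] shift cm [-0.1  -0.03 -9.96] turn 0 F [-0.1 -0.1  0.3] w 21.2 t 3.55
```

View pics/w2.png

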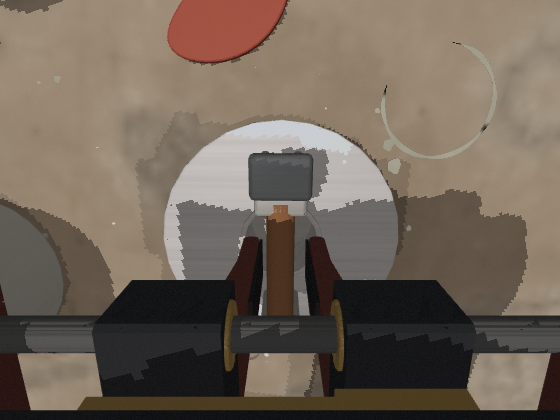

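The fingers straddle the handle but are still closing, at 21 mm. I'll finish the grip and then lift.

Emit:
carry_out(commands=[1, 0, 0, 0, 0, 1, 0, 0, 0, 0, 1, 0, 0, 0, 0, 1, 0, 0, 0, 0, 1, 0, 0, -0.5, 0, 1, 0, 0, -1.5, 0, 1, 0, 0, -3, 0, 1, 0, 0, -4.5, 0, 1, 0, 0, -5, 0, 1, 0, 0, -5, 0])

```text
t: 4.85
tcp_pos: [479.6, -204.2, 128.1]
tool_rot: [0.0, -0.586, 0.811, -0.0]
force: [-0.7, 0.4, -4.4]
gripper_width: 12.0
```

```bash
python3 - <<'E'
from h import *
go([480,-203.3,290])
c=wristc(env.observe(),imaging.camera("wrist")); cv2.imwrite("pics/w3.png",c["color"])
c=imaging.camera("scene"); cv2.imwrite("pics/s3.png",cv2.resize(c["color"][130:260,220:400],None,fx=4,fy=4))
E
```

```text
tcp [ 479.6 -204.2  128.1] zaxis [ 6.e-04  0.e+00 -1.e+00] yaw -108.31 q [-0.47 -0.12  1.63  0.    1.63  1.42] shift cm [ -0.1   -0.02 -16.19] turn 0 F [-0.7  0.4 -4.4] w 12.0 t 4.85
```

View pics/w3.png

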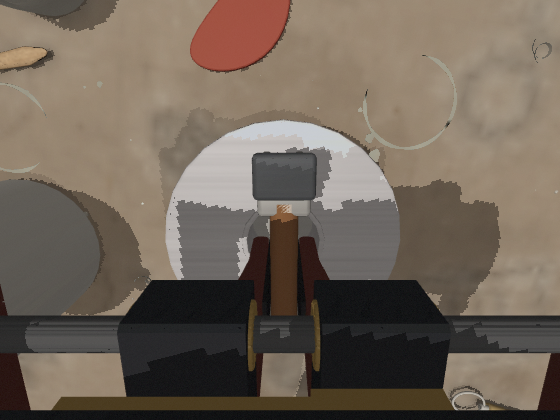

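View pics/s3.png

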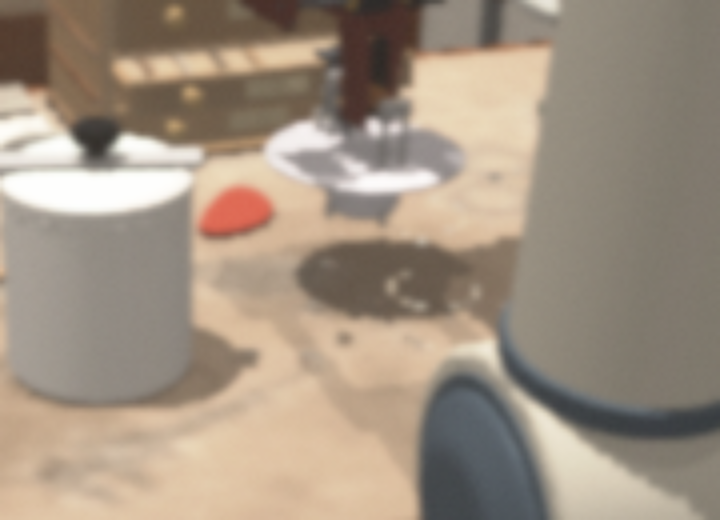

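The cup is gripped at 12 mm with about 3.7 N of weight, and it hangs level and clear of the table. I'll lift it higher and cross over the lidded jar.

Emit:
carry_out(commands=[1, 0, 0, -1, 0, 1, 0, 0, -3, 0, 1, 0, 0, -6, 0, 1, 0, 0, -9, 0, 1, 0, 0, -12, 0, 1, 0, 0, -15, 0, 1, 0, 0, -16.5, 0, 1, 0, 0, -17, 0, 1, 0, 0, -17, 0])

```text
t: 6.08
tcp_pos: [479.3, -204.1, 296.3]
tool_rot: [-0.0, -0.586, 0.811, 0.001]
force: [0.0, -0.8, -4.1]
gripper_width: 11.5
```

```bash
python3 - <<'E'
from h import *
go([468.2,255.6,295],-57)
E
```

```text
tcp [ 479.3 -204.1  296.3] zaxis [-0.0019  0.0013 -1.    ] yaw -108.32 q [-0.47 -0.1   1.31  0.    1.93  1.42] shift cm [-43.29  15.5    0.2 ] turn -0.896 F [ 0.  -0.8 -4.1] w 11.5 t 6.075
```

Emit:
carry_out(commands=[1, -0.8, 0.3, 0, -0.02, 1, -2.5, 0.9, 0, -0.05, 1, -5.5, 2, 0, -0.11, 1, -9, 3.2, 0, -0.19, 1, -12.5, 4.5, 0, -0.26, 1, -16, 5.7, 0, -0.33, 1, -20, 7.2, 0, -0.41, 1, -24, 8.6, 0, -0.5, 1, -28, 10, 0, -0.58, 1, -32, 11.5, 0, -0.66, 1, -35.5, 12.7, 0, -0.74, 1, -38.5, 13.8, 0.2, -0.8, 1, -41, 14.7, 0.2, -0.85, 1, -42.5, 15.2, 0.2, -0.88, 1, -43.1, 15.4, 0.2, -0.896, 1, -43.3, 15.5, 0.2, -0.896, 1, -43.3, 15.5, 0.2, -0.896, 1, -43.3, 15.5, 0.2, -0.896])

```text
t: 8.32
tcp_pos: [468.4, 255.0, 295.1]
tool_rot: [-0.0, 0.879, -0.478, -0.001]
force: [0.9, 0.4, -4.1]
gripper_width: 11.9
```

```bash
python3 - <<'E'
from h import *
go([468.2,255.6,175],-57)
s=env.observe();c=wristc(s,imaging.camera("wrist")); cv2.imwrite("pics/w4.png",c["color"])
c=imaging.camera("top"); cv2.imwrite("pics/t4.png",c["color"])
c=imaging.camera("scene"); cv2.imwrite("pics/s4.png",cv2.resize(c["color"][100:300,20:300],None,fx=2.8,fy=2.8))
E
```

```text
tcp [468.4 255.  295.1] zaxis [-0.0016  0.0013 -1.    ] yaw -57.05 q [ 0.43 -0.07  1.29  0.    1.92  1.43] shift cm [-0.04 -0.03 12.01] turn -0.001 F [ 0.9  0.4 -4.1] w 11.9 t 8.325
```

View pics/w4.png

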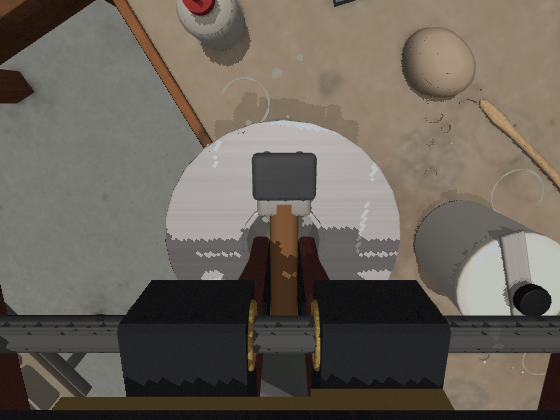

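View pics/t4.png

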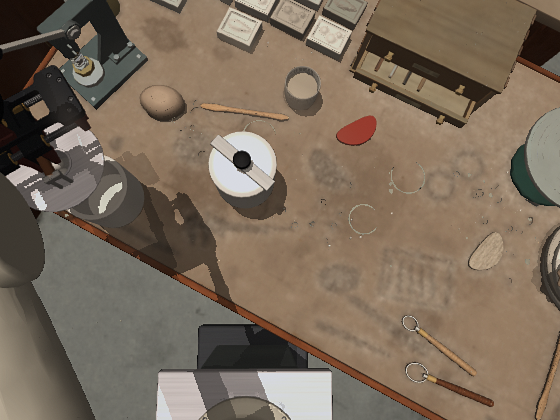

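View pics/s4.png

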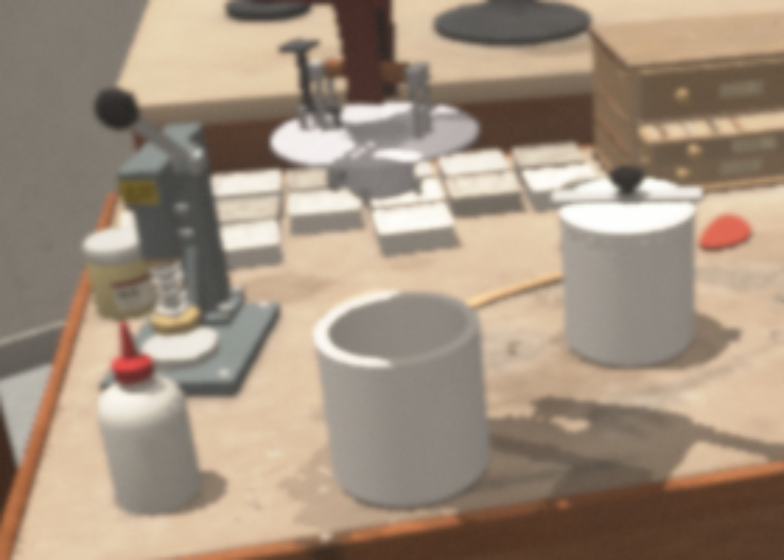

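```bash
python3 - <<'E'
from h import *
c=imaging.camera("scene")
print("rim center scene",proj(c,[468.2,255.6,118]),"cup flange centre pred", proj(c,[468.2,255,295-77.4+42]))
P=np.array([proj(c,[468.2+57*np.cos(a),255.6+57*np.sin(a),118]) for a in np.linspace(0,6.28,90)]); print(P.min(0),P.max(0))
P=np.array([proj(c,[468.2+66*np.cos(a),255+66*np.sin(a),295-77.4+44]) for a in np.linspace(0,6.28,90)]); print(P.min(0),P.max(0))
t=imaging.camera("top")
for p in [(97,107),(145,70),(100,70)]: print(p,onz(t,p,0).round(0))
im=c["color"].copy()
for z,r,cc in((118,57,(468.2,255.6)),(295-77.4+45,66,(468.2,255)),(118,48,(468.2,255.6))):
    Q=np.array([proj(c,[cc[0]+r*np.cos(a),cc[1]+r*np.sin(a),z])*4-[80,400] for a in np.linspace(0,6.28,90)])
    big=cv2.resize(im[100:250,20:220],None,fx=4,fy=4) if z==118 and r==57 else big
    cv2.polylines(big,[Q.astype(np.int32)],True,(0,0,255),1)
cv2.imwrite("pics/s4b.png",big)
E
```

```text
rim center scene [162.00971812 215.10568385] cup flange centre pred [154.86462064 145.98611888]
[131.90463491 202.48525934] [191.42055511 229.25352041]
[116.96777545 134.06954846] [191.39921499 157.46964226]
(97, 107) [655. 304.   0.]
(145, 70) [736. 213.   0.]
(100, 70) [734. 303.   0.]
```

View pics/s4b.png

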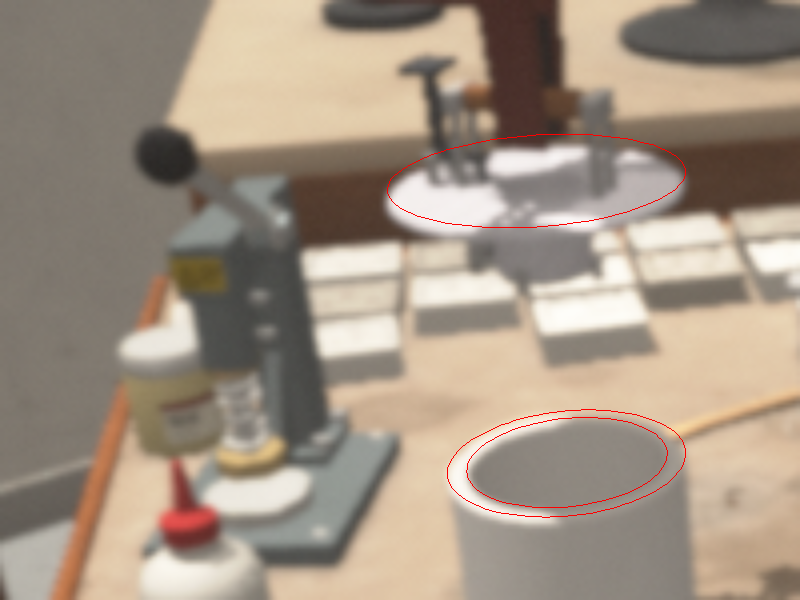

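The projected rim circle lies on the imaged rim to within about 1 px (2 mm). The press is far enough away, so I'll lower the cup.

Emit:
carry_out(commands=[1, 0, 0, 1, 0, 1, 0, 0, 3, 0, 1, 0, 0, 5.5, 0, 1, 0, 0, 8, 0, 1, 0, 0, 10, 0, 1, 0, 0, 11.5, 0, 1, 0, 0, 12.5, 0, 1, 0, 0, 12.8, 0, 1, 0, 0, 12.8, 0])

```text
t: 9.7
tcp_pos: [468.2, 255.7, 167.5]
tool_rot: [-0.0, 0.879, -0.477, -0.001]
force: [0.0, 0.0, -3.8]
gripper_width: 12.0
```

```bash
python3 - <<'E'
from h import *
go([468.2,255.6,157.4],-57)
c=imaging.camera("scene"); cv2.imwrite("pics/s5.png",cv2.resize(c["color"][100:250,60:260],None,fx=4,fy=4))
E
```

```text
tcp [468.2 255.7 167.5] zaxis [-0.0011  0.0017 -1.    ] yaw -57.0 q [ 0.43 -0.09  1.53  0.    1.7   1.43] shift cm [0.01 0.01 1.01] turn -0.0 F [ 0.   0.  -3.8] w 12.0 t 9.7
```

View pics/s5.png

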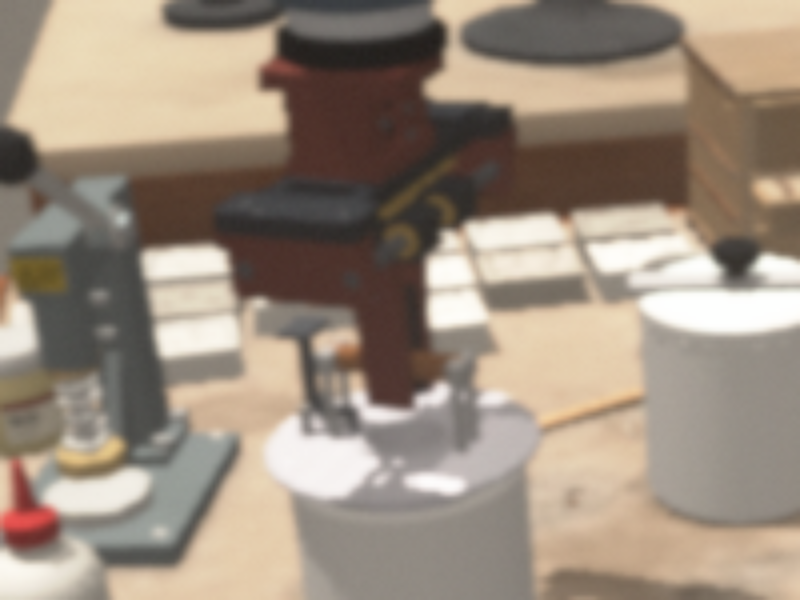

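The flange sits about 10 mm above the rim and is centred on the jar, with no contact force. I'll lower it the rest of the way gently.

Emit:
carry_out(commands=[1, 0, 0, 0.3, 0, 1, 0, 0, 0.6, 0, 1, 0, 0, 0.9, 0, 1, 0, 0, 1.05, 0, 1, 0, 0, 1.1, 0, 1, 0, 0, 1.1, 0])

```text
t: 10.5
tcp_pos: [468.3, 255.9, 157.5]
tool_rot: [-0.001, 0.879, -0.477, -0.001]
force: [-3.2, 0.6, 1.6]
gripper_width: 11.7
```

```bash
python3 - <<'E'
from h import *
go([468.2,255.6,157.4],-57)
c=imaging.camera("scene"); cv2.imwrite("pics/s6.png",cv2.resize(c["color"][100:250,60:260],None,fx=4,fy=4))
E
```

```text
tcp [468.3 255.9 157.5] zaxis [-2.0e-04  2.4e-03 -1.0e+00] yaw -56.99 q [ 0.44 -0.09  1.55  0.    1.68  1.43] shift cm [0.02 0.02 0.01] turn 0.0 F [-3.2  0.6  1.6] w 11.7 t 10.5
```

View pics/s6.png

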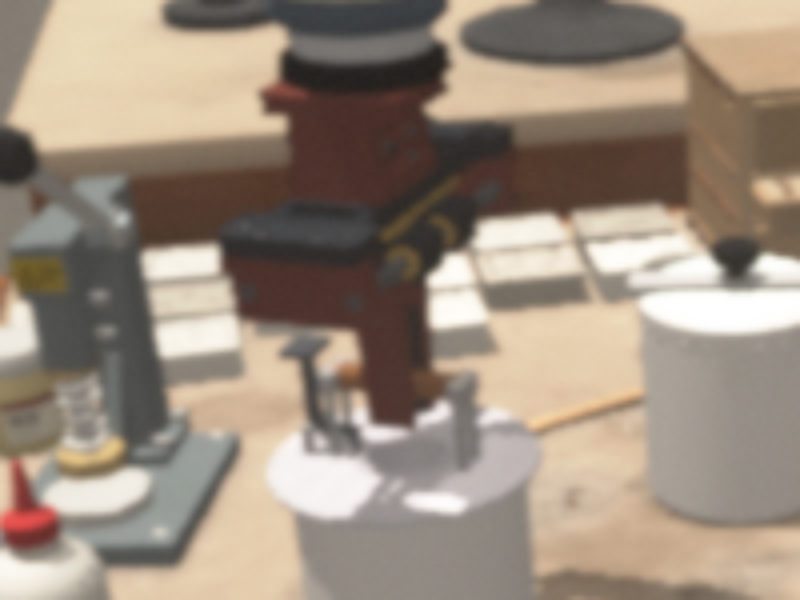

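The flange is on the rim, and the force has gone from −3.8 N to +1.6 N, so the jar carries the cup. I'll release and rise.

Emit:
carry_out(commands=[0.5, 0, 0, 0, 0, 0.5, 0, 0, 0, 0, 0.5, 0, 0, 0, 0, 0.5, 0, 0, 0, 0, 0.5, 0, 0, 0, 0, 0.5, 0, 0, 0, 0, 0.5, 0, 0, -1, 0, 0.5, 0, 0, -3, 0, 0.5, 0, 0, -5.5, 0, 0.5, 0, 0, -8, 0, 1, 0, 0, -10, 0, 1, 0, 0, -11, 0, 1, 0, 0, -11, 0, 1, 0, 0, -11, 0, 1, 0, 0, -11, 0, 1, 0, 0, -11, 0])

```text
t: 12.55
tcp_pos: [468.1, 255.6, 266.8]
tool_rot: [-0.001, 0.879, -0.477, -0.001]
force: [0.2, -0.1, 0.6]
gripper_width: 0.2
```

```bash
python3 - <<'E'
from h import *
go([468.2,255.6,157.4],-57)
s=env.observe(); c=wristc(s,imaging.camera("wrist"))
im=c["color"]
for n,a,z in (("-37",-37,168),("37",37,168),("pad",47,178)):
    d=np.array([np.cos(np.radians(33)),np.sin(np.radians(33)),0]); p=proj(c,np.array([468.2,255.7,z])+a*d); print(n,p)
    cv2.circle(im,tuple(int(v) for v in p),3,(255,0,255),1)
cv2.imwrite("pics/w7.png",im)
c=imaging.camera("scene"); cv2.imwrite("pics/s7.png",cv2.resize(c["color"][100:250,60:260],None,fx=4,fy=4))
E
```

```text
tcp [468.1 255.6 266.8] zaxis [-0.0013  0.0019 -1.    ] yaw -56.99 q [ 0.43 -0.08  1.35  0.    1.87  1.43] shift cm [ 3.000e-02 -1.000e-02  1.094e+01] turn 0.0 F [ 0.2 -0.1  0.6] w 0.2 t 12.55
-37 [285.06496502 254.53286589]
37 [285.23169521 157.0900053 ]
pad [285.27357781 144.30291361]
```

View pics/w7.png

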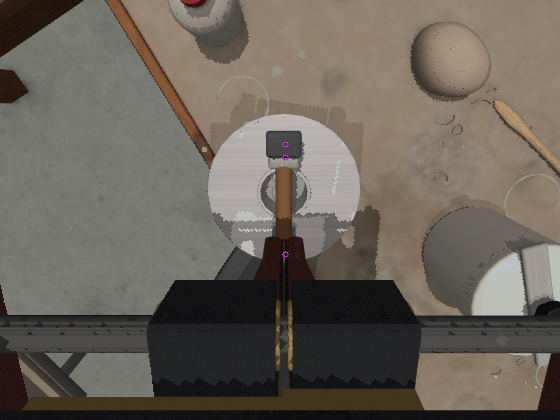

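View pics/s7.png

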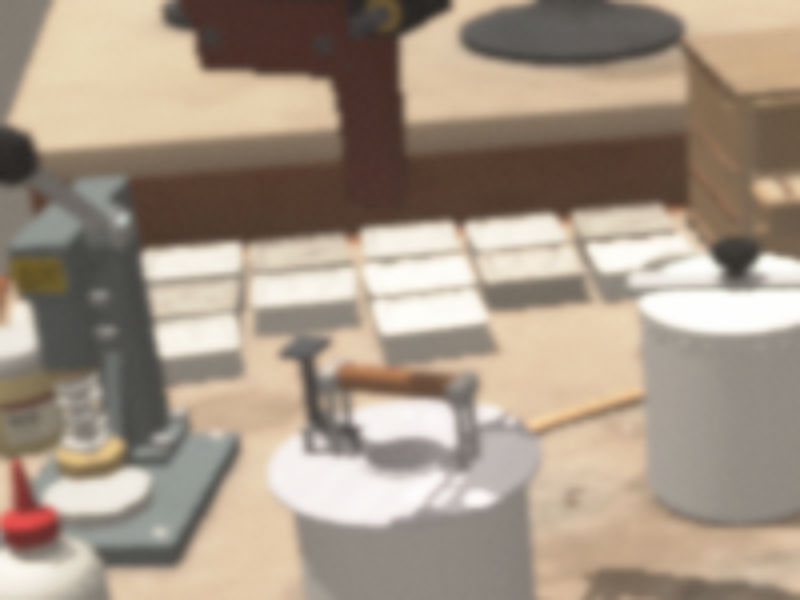

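The cup is sitting free and level on the jar with its tab up, and the pad at (284,144) agrees with the prediction. I'll move the closed fingertips 49 mm toward the tab, to just above it.

Emit:
carry_out(commands=[1, 0, -1.5, 0, 0, 1, 0, -3.5, 0, 0, 1, 0, -4.8, 0.5, 0, 1, 0, -4.9, 2.5, 0, 1, 0, -4.9, 5, 0, 1, 0, -4.9, 6.7, 0, 1, 0, -4.9, 6.9, 0, 1, 0, -4.9, 6.9, 0])

```text
t: 13.65
tcp_pos: [509.4, 282.5, 198.8]
tool_rot: [-0.001, 0.879, -0.477, -0.001]
force: [0.2, 0.1, 0.8]
gripper_width: 0.5
```

```bash
python3 - <<'E'
from h import *
go([468.2+49*.8387,255.6+49*.5446,183])
s=env.observe(); c=wristc(s,imaging.camera("wrist"));cv2.imwrite("pics/w8.png",c["color"])
c=imaging.camera("scene"); cv2.imwrite("pics/s8.png",cv2.resize(c["color"][100:250,60:260],None,fx=4,fy=4))
E
```

```text
tcp [509.4 282.5 198.8] zaxis [-1.0e-04  2.5e-03 -1.0e+00] yaw -57.0 q [0.45 0.04 1.35 0.   1.75 1.44] shift cm [0.02 0.02 1.58] turn 0 F [0.2 0.1 0.8] w 0.5 t 13.65
```

View pics/w8.png

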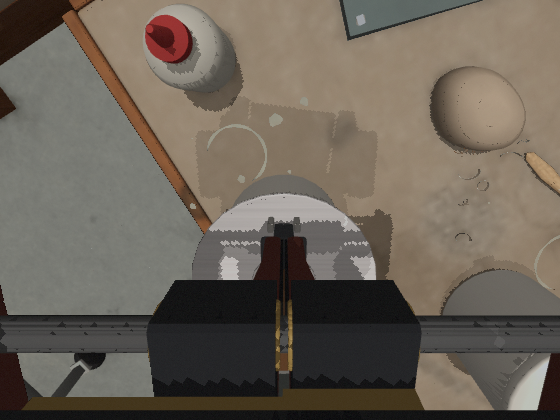

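View pics/s8.png

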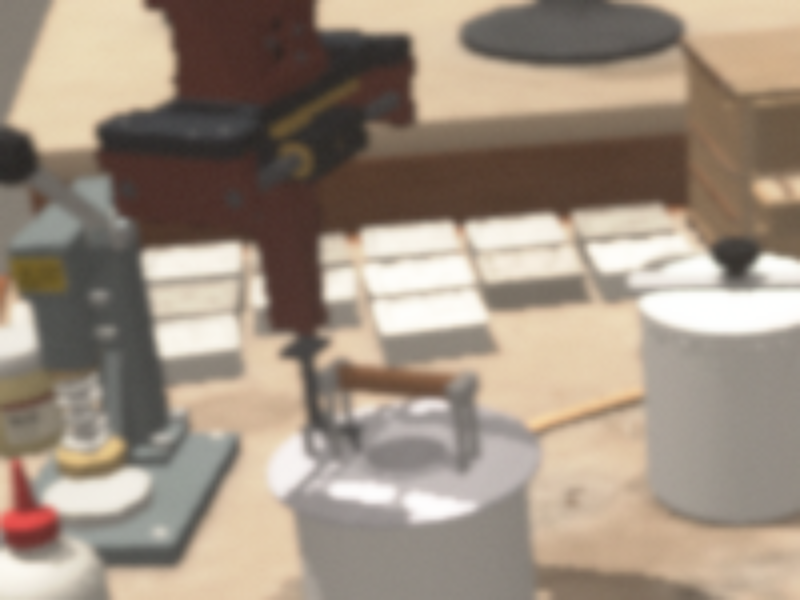

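The fingertips are right over the pad, about 7 mm above it. Now I'll press slowly.

Emit:
carry_out(commands=[1, 0, 0, 0.4, 0, 1, 0, 0, 0.7, 0, 1, 0, 0, 1, 0, 1, 0, 0, 1.3, 0, 1, 0, 0, 1.5, 0, 1, 0, 0, 1.6, 0, 1, 0, 0, 1.6, 0, 1, 0, 0, 1.6, 0, 1, 0, 0, 1.6, 0, 1, 0, 0, 1.6, 0])

```text
t: 15.0
tcp_pos: [509.9, 282.8, 184.6]
tool_rot: [-0.002, 0.879, -0.477, 0.0]
force: [-0.9, -1.3, 6.3]
gripper_width: 0.4
```

```bash
python3 - <<'E'
from h import *
go([468.2+49*.8387,255.6+49*.5446,182])
c=imaging.camera("scene"); cv2.imwrite("pics/s9.png",cv2.resize(c["color"][100:250,60:260],None,fx=4,fy=4))
E
```

```text
tcp [509.9 282.8 184.6] zaxis [ 0.0026  0.0038 -1.    ] yaw -56.99 q [0.45 0.04 1.38 0.   1.72 1.44] shift cm [0.01 0.08 0.26] turn 0 F [-0.9 -1.3  6.3] w 0.4 t 15.0
```

View pics/s9.png

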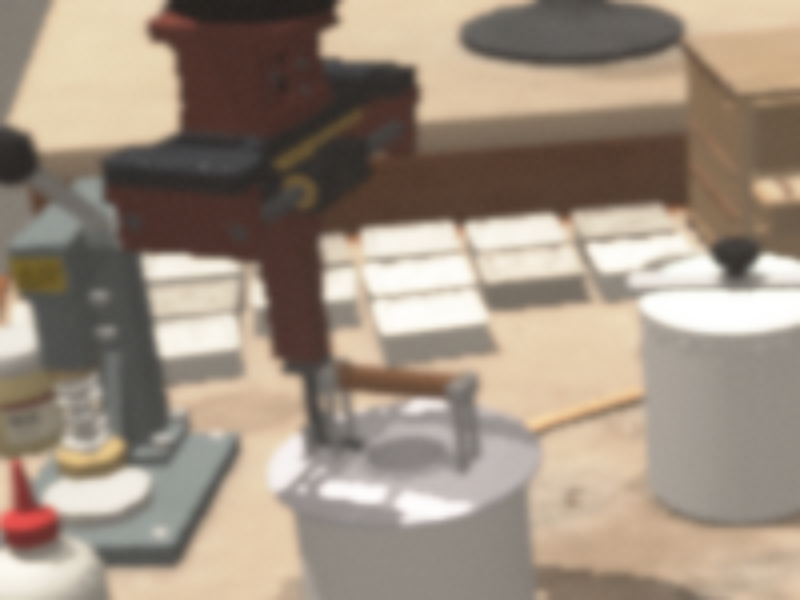

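The tab is about 7.4 mm down at 6.3 N. I'll press on to the stop and hold there.

Emit:
carry_out(commands=[1, 0, 0, 0.2, 0, 1, 0, 0, 0.4, 0, 1, 0, 0, 0.5, 0, 1, 0, 0, 0.5, 0, 1, 0, 0, 0.5, 0, 1, 0, 0, 0.5, 0, 1, 0, 0, 0.5, 0, 1, 0, 0, 0.5, 0])

```text
t: 16.05
tcp_pos: [510.3, 283.0, 183.1]
tool_rot: [-0.004, 0.879, -0.477, 0.001]
force: [-2.7, -1.4, 14.0]
gripper_width: 0.6
```

```bash
python3 - <<'E'
from h import *
go([468.2+49*.8387,255.6+49*.5446,183])
c=imaging.camera("scene"); cv2.imwrite("pics/s10.png",cv2.resize(c["color"][100:250,60:260],None,fx=4,fy=4))
E
```

```text
tcp [510.3 283.  183.1] zaxis [ 0.0063  0.0055 -1.    ] yaw -56.99 q [0.45 0.04 1.38 0.   1.71 1.44] shift cm [0.01 0.12 0.01] turn 0 F [-2.7 -1.4 14. ] w 0.6 t 16.05
```

View pics/s10.png

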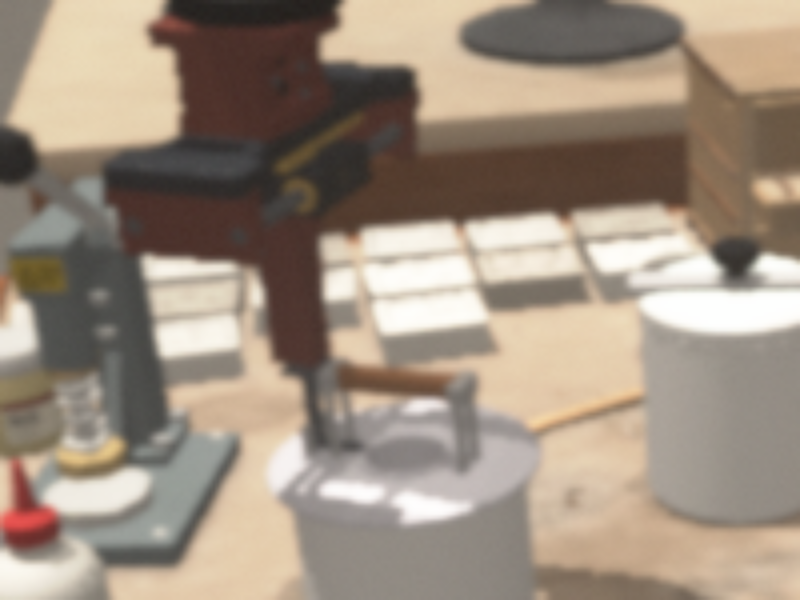

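The tab is at its stop: TCP z 183.1, exactly 9 mm down, at 14 N. The balls have had about 1 s to fall, so I'll rise and check.

Emit:
carry_out(commands=[1, 0, 0, 0, 0, 1, 0, 0, -0.5, 0, 1, 0, 0, -1.2, 0, 1, 0, 0, -2.5, 0, 1, 0, 0, -5, 0, 1, 0, 0, -8, 0, 1, 0, 1.5, -11, 0, 1, 0, 3.5, -13, 0, 1, 0, 5.5, -13, 0, 1, 0, 7.5, -13, 0, 1, 0, 9, -13, 0, 1, 0, 9, -13, 0, 1, 0, 9, -13, 0])

```text
t: 17.73
tcp_pos: [434.3, 233.5, 312.3]
tool_rot: [-0.004, 0.879, -0.477, 0.001]
force: [-0.6, -1.1, 0.3]
gripper_width: 0.5
```

```bash
python3 - <<'E'
from h import *
go([468,255,300])
s=env.observe(); c=wristc(s,imaging.camera("wrist")); p=proj(c,[468.2,255.7,94]); print("tube px",p)
im=c["color"]; cv2.imwrite("pics/w11.png",im); x,y=p.astype(int)
cv2.imwrite("pics/w11b.png",cv2.resize(im[max(0,y-55):y+55,x-65:x+65],None,fx=5,fy=5,interpolation=cv2.INTER_CUBIC))
c=imaging.camera("scene"); cv2.imwrite("pics/s11.png",cv2.resize(c["color"][150:300,60:260],None,fx=4,fy=4))
c=imaging.camera("top"); cv2.imwrite("pics/t11.png",c["color"])
E
```

```text
tcp [434.3 233.5 312.3] zaxis [ 0.0064  0.0056 -1.    ] yaw -56.99 q [ 0.42 -0.17  1.35  0.    1.95  1.42] shift cm [ 0.03 -3.98  1.26] turn 0 F [-0.6 -1.1  0.3] w 0.5 t 17.725
tube px [284.76566221 138.53285173]
```

View pics/w11.png

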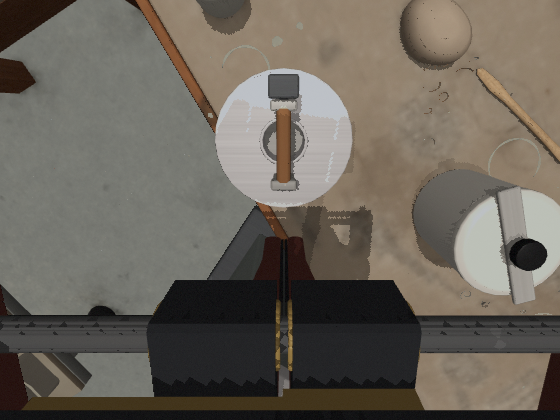

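View pics/w11b.png

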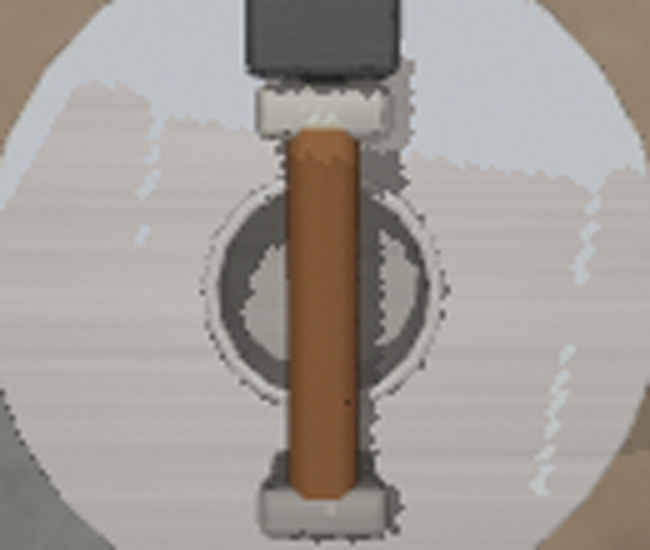

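View pics/s11.png

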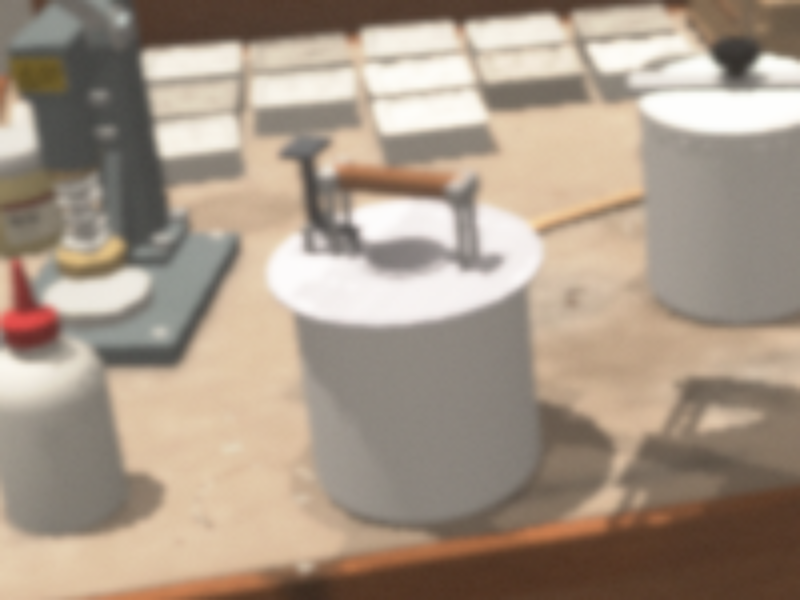

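View pics/t11.png

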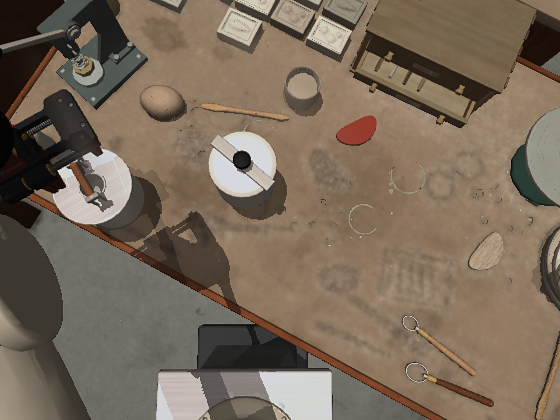

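The tab is back up, and the cup is flat and centred. Inside the tube at (284,140) I see two flat grey patches beside the handle's shadow. That could be lit flap, but I'll check from the side to rule out balls.

Emit:
carry_out(commands=[1, 2, 0, 0, 0, 1, 4.5, 0, 0, 0, 1, 6.5, 0, 0, 0, 1, 7, 0, 0, 0, 1, 7, 0, 0, 0])

```text
t: 18.5
tcp_pos: [472.6, 175.0, 311.6]
tool_rot: [-0.004, 0.879, -0.477, 0.001]
force: [-0.5, 0.1, -0.0]
gripper_width: 0.2
```

```bash
cat > lk.py <<'E'
from h import *
import sys
s=env.observe(); c=wristc(s,imaging.camera("wrist")); p=proj(c,[468.2,255.7,94]); print("tube px",p,s["tcp_pos"],s["t"])
im=c["color"]; x,y=p.astype(int)
cv2.imwrite(sys.argv[1],cv2.resize(im[max(0,y-50):y+50,max(0,x-60):x+60],None,fx=6,fy=6,interpolation=cv2.INTER_CUBIC))
E
python3 lk.py pics/w12.png
```

```text
tube px [216.72855501 138.49735542] [472.58028797 174.99485439 311.61780344] 18.5
```

View pics/w12.png

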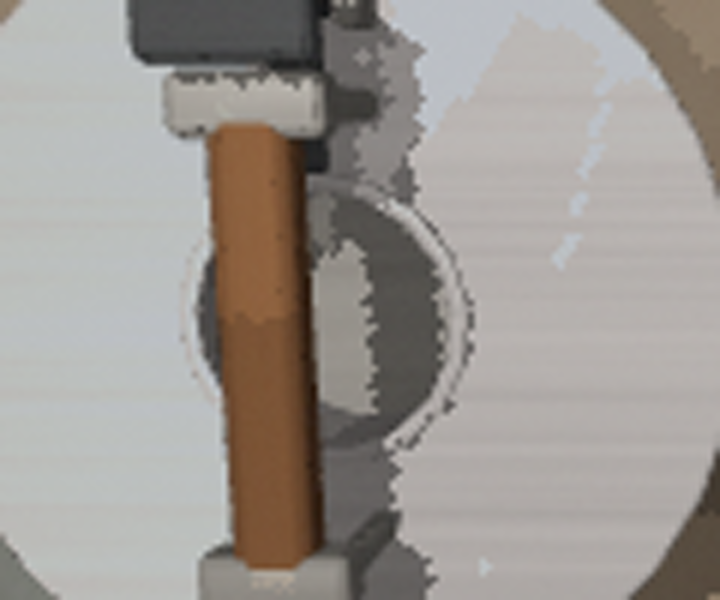

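Emit:
carry_out(commands=[1, -3, 0, 0, 0, 1, -7, 0, 0, 0, 1, -11, 0, 0, 0, 1, -13.5, 0, 0, 0, 1, -14, 0, 0, 0, 1, -14, 0, 0, 0])

```text
t: 19.3
tcp_pos: [396.0, 292.7, 312.0]
tool_rot: [-0.004, 0.879, -0.477, 0.001]
force: [-0.5, -0.1, -0.4]
gripper_width: 0.6
```

```bash
python3 lk.py pics/w13.png
```

```text
tube px [353.61447915 138.57271135] [395.99500535 292.71224484 312.03504324] 19.3
```

View pics/w13.png

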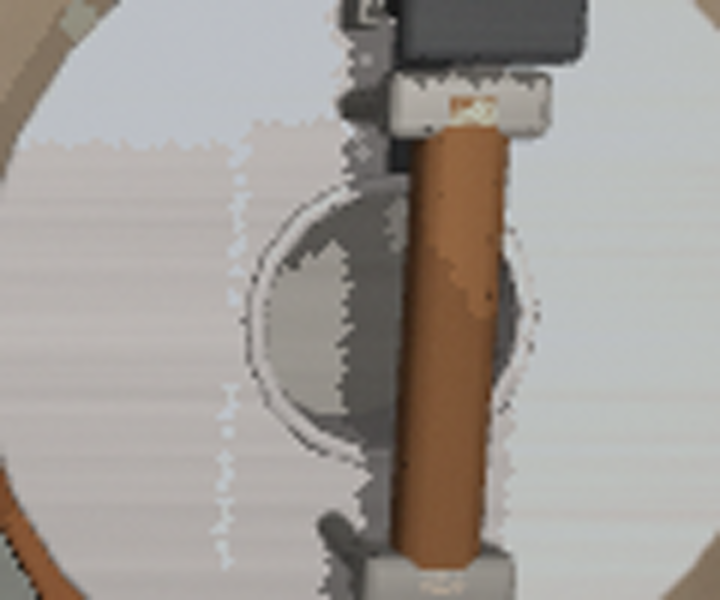

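Both side views show a flat, empty flap crossed by the handle's shadow, with no balls left in the tube. I'll check the jar's position once more and then hand in.

```bash
python3 - <<'E'
from h import *
c=imaging.camera("scene"); im=c["color"][150:300,60:260]; big=cv2.resize(im,None,fx=4,fy=4)
for cx,cy,r,z in((468.2,255.6,57,0),(468.2,255.6,66,120)):
    Q=np.array([(proj(c,[cx+r*np.cos(a),cy+r*np.sin(a),z])-[60,150])*4 for a in np.linspace(0,6.28,90)]); cv2.polylines(big,[Q.astype(np.int32)],True,(0,0,255),1)
cv2.imwrite("pics/s14.png",big)
go([468,255,300])
E
```

```text
tcp [396.5 292.1 312. ] zaxis [ 0.0054  0.0052 -1.    ] yaw -57.02 q [ 0.56 -0.17  1.35  0.    1.95  1.56] shift cm [ 7.   -3.97  1.22] turn 0 F [-0.1  0.6  0.3] w 0.5 t 19.4
```

View pics/s14.png

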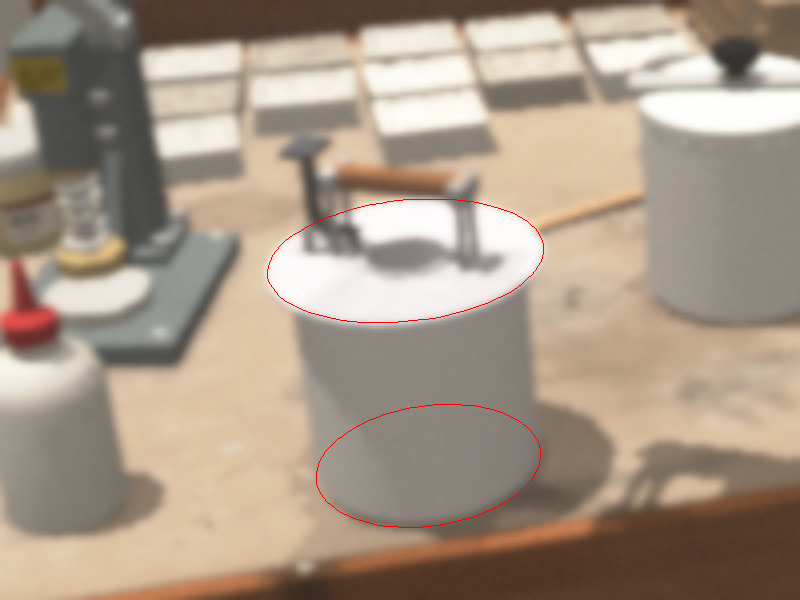

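The predicted flange and jar-foot outlines lie on the picture, so the cup is seated flat and the jar hasn't moved.

```bash
python3 -c "
from rig import env
print(env.job_done())"
```

```text
the job is handed in; nothing more can be done
None
```

The job is handed in at about t = 19.4 s of the 56 s allowed; it gave no verdict. I gripped the cup by its handle at 35 N, carried it upright over the lidded jar and hung it in the open jar's mouth. I then pressed the tab to its stop with closed fingertips, let it come back up, and backed the arm away.

What the last checks showed:
- **Tab press:** the fingertips went 9 mm below the tab's up height and the force reached 14 N, which matches the hard stop. The first press stopped about 1.6 mm short, so I pressed further.
- **Cup and jar:** the predicted flange and jar-foot outlines lie on the scene image, so the cup is flat and centred and the jar has not visibly moved. The tab is up and the robot touches nothing.
- **Balls:** wrist views from both sides show an empty, shut flap. The balls on the jar floor cannot be seen under the cup, so their landing there is inferred.

No check failed or disagreed.

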